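# Weigh the loop-top bottle and hang it on the free hook

## Task

Lift the bottle with the hanging loop out of the divided bin, set it gently upright and wholly on the round pan of the balance, and let go of it there for about a second so that it is weighed. Then take it again in another way that leaves its loop free, hang it by the loop on the free hook of the rail, let go and leave it hanging still. Keep the bottle upright all the way and leave all the other things where they are.

Things in the scene. Friction and masses are not known exactly. Their poses are not given: they have to be found in the camera images.
- bottle: the only bottle in the bin with a loop: white, round, 54 mm diameter, body 95 mm tall, about 250 g. Origin: centre of underside, z up. The upright loop on its flat top lies in the y-z plane: round bar 8 mm thick, 48 mm wide outside (32 inside), rising 42 mm above the body (opening 34 mm high, top bar straight for 24 mm); 137 mm tall in all. Starts upright in any compartment of the bin
- bottle_loop (a point): on the bottle: the middle of the underside of the loop's top bar, 129 mm above the bottle's origin; this is where the hook carries it. Axes as the bottle's
- bin: fixed grey plastic bin 165 x 165 mm, 90 mm high, walls and floor 5 mm, a cross divider making four compartments of 75 mm, their centres 40 mm from the middle in x and y; the walls leave no room for fingers beside the bottle's body. Origin: centre of the underside
- balance: fixed white balance, housing 140 (x) x 120 (y) x 34 mm high, carrying a round steel pan on a short stem. Origin: centre of the underside; the display faces -x
- pan (a point): centre of the upper face of the balance's pan, a steel disc of 90 mm diameter and 6 mm thick, 50 mm above the table
- rail: fixed steel rail, a 14 mm bar along its y axis, 480 mm long, axis 262 mm above the table, on two posts at its ends, with a thinner bar 100 mm above the table. Origin: on the table under the middle of the bar
- hook_free: the hook with nothing on it, one of three fixed steel hooks 130 mm apart on the rail; round bar 8 mm thick. Origin: the seat, on top of the bar at its lowest place, 250 mm above the table. Runs along its x axis: from the rail (x +65 mm) gently down to the seat, level from x +8 to -10 mm, then up to its end at x -32 mm, 10 mm above the seat. z up. A hung bottle has its x axis along this x axis
- hook_small: hook that already carries a smaller white bottle (44 mm diameter, hanging down to 104 mm below the seat); same steel hook as the free one, same origin and axes, fixed; leave it alone
- hook_amber: hook that already carries an amber bottle (50 mm diameter, hanging down to 119 mm below the seat); same steel hook as the free one, same origin and axes, fixed; leave it alone
- saline: bystander in the bin: white bottle with a narrow neck and cap, no loop, 52 mm diameter, 100 mm tall. Origin: centre of the underside
- jar: bystander in the bin: amber jar, 56 mm diameter, 80 mm tall. Origin: centre of the underside
- can: bystander in the bin: plain can, 54 mm diameter, 90 mm tall. Origin: centre of the underside
- tape: bystander on the table: roll of tape, 54 mm diameter, 25 mm high. Origin: centre of the underside
- vial: bystander on the table under the rail: small amber jar, 36 mm diameter, 55 mm tall. Origin: centre of the underside
- cup: bystander in the steel tray at the left: small steel cup, 50 mm diameter, 40 mm tall. Origin: centre of the underside
Things that resemble listed ones, but are neither listed nor needed, are in the scene too. What is shaped like the balance but green or pink is not meant.

How it is judged:
By the outcome, as a careful person would: the job done as asked, in the order asked, and still so for the second after the job is handed in, with the robot touching nothing.
It also fails if it takes over 54 s, if anything falls off the work surface, if the arm or the gripper's body presses on something with over 40 N, if the wrist force passes 120 N, or if a joint passes its speed limit or range.

## Robot

A 7-joint arm with a two-finger parallel gripper is mounted at the origin on the work surface. World frame = base frame: x ahead of the robot, y to its left, z up, the work surface at z = 0. Lengths are in mm, angles in degrees, forces in N, time in s.
With the tool pointing down it reaches from about 425 to 1025 mm from the base axis. Payload 9.4 kg.
Tool frame: the origin (TCP) lies at the centre of the arm's flange, where the gripper is bolted on; the fingertips stand 186 mm ahead of it and the grasp point (between the pads) lies 167 mm ahead of it; z points along the fingers, y is the line along which they close (so a half turn about z gives the same grasp; the last joint's range is limited). The gripper opens to 93 mm and grips with 3 to 60 N. Pads are 15 mm wide; open, the fingers measure 128 mm over their backs; the gripper's body (75 mm by 188 mm) begins 65 mm behind the grasp point.
Start: joints at [-80.713, 34.337, -0.143, 91.639, 0.103, 54.024, -4.572], TCP at [171.486, 704.427, 404.718] pointing down, gripper open.
Joint ranges: [-147.43, 147.43], [-19.82, 112.94], [-74.19, 73.91], [6.32, 146.72], [-59.91, 239.91], [6.04, 106.73], [-150.56, 150.56]. Speed limits (degrees/s): [127.2, 127.2, 172.46, 172.46, 180, 180, 180].

## Interface

Orientations are given as [roll, pitch, yaw] about the fixed x, y, z axes, in that order (R = Rz(yaw) Ry(pitch) Rx(roll)).
In Python, from station import monitor, grab_frame, camera_info, ticket gives the robot as it stands. The module is installed in compiled form; this text tells all that it offers.
- The arm moves only by the tool servo_tool, never from a script. Its argument "targets" is a list of rows, each a list of 6 numbers: the shift along the tool's x, y, z each as a share of 500 mm, from -1 to 1, then the turn, a rotation vector about the tool's x, y, z each as a share of 180 degrees, from -1 to 1. A call has 1 to 12 rows; each row is the pose to reach, as a shift and turn from the pose commanded when the call began, along the tool's axes at that moment, turning the shorter way round; what a row does not reach only later rows make up. A row lasts 1/12 s, in which the tool goes at most 41.7 mm and 7.16 degrees, less where a joint would pass 70% of its speed; a pose out of reach is approached as far as the arm can. A call with a number of a shift or a turn outside -1 to 1 is refused whole. A call with a gripper value outside its range is refused whole. "claw" is the finger opening in mm, from 0 to 93, set as the call begins (left out, the last holds). The fingers move at their own pace and stop on an object; "grip_force" is the grip in N (left out, the last holds). Time passes only in rows, so rows that repeat a pose let the fingers close. It gives the time, the measured TCP pose, the force, the opening and the grip force at its end, in the units of the state.
- monitor.get_state(): the state, without advancing time (a new reading comes with each control period).
- grab_frame(name): name is "scene" or "side" or "wrist"; returns (picture, depth): 400x640x3 uint8, red, green, blue; 400x640 float32, mm along the optical axis (not along the pixel's ray), 0 where there is no reading.
- camera_info(name): a dict with "mtx" (3x3 intrinsics, pixels), "rvec" (rotation vector, rad) and "tvec" (3), from world to camera coordinates, as OpenCV has them. Camera axes: x right, y down, z forward; pixel columns grow to the right and rows downward; lengths in mm; the calibration is good to about 2 mm. A picture is of the moment at which its call begins: read the wrist's pose just before it. camera_info takes no time and is no camera call; for the wrist camera it gives the pose at the moment of the call.
- ticket.finish_job(): hands the job in; it is judged then, once.
The state is a dict: "time": time; "joint_pos": joint angles; "joint_vel": joint speeds; "joint_torque": joint torques, N m; "position": TCP position; "tool_rot": TCP orientation; "ft_force": force on the tool from outside, world axes, zero at the start; "ft_torque": the same for the moment, N m; "grip_width": finger opening in mm; "grasp_force": force on a finger pad.
Only numpy, scipy, OpenCV 4.12 (cv2) and the standard library are available. Lean on these libraries where they do the work, as an engineer would, in place of code of your own. Each camera call takes 0.05 s, during which the arm holds its last target. There are 200 camera calls.

## Working session

There is one attempt and no reset: what is moved stays moved. The work goes in short steps, Python scripts to look and compute and a tool call to move; the robot and the scene stay as the last step left them, time stands still between calls to the robot, and variables do not carry over. Pictures are saved under pics/ and viewed, at most 10 in all, crops included, and the job is handed in when it is done.

Besides the shell and the picture viewer there is one more tool, called after "Emit:" as name(argument=value, ...) on one line, values as JSON. servo_tool: Moves the arm, as the interface text tells. Shift numbers are shares of 500 mm and turn numbers shares of 180 degrees, none past 1 either way. Its arguments: {"type":"object","properties":{"targets":{"type":"array"},"claw":{"type":"number"},"grip_force":{"type":"number"}},"required":["targets"]}

```bash
mkdir -p pics; cat > h.py <<'E'
import numpy as np,cv2
from station import monitor,grab_frame,camera_info,ticket
from scipy.spatial.transform import Rotation as R
def snap(n):
    i=camera_info(n);p,d=grab_frame(n);np.savez(f'pics/{n}.npz',p=p,d=d,K=i['mtx'],r=i['rvec'],t=i['tvec']);return p,d,i
def load(n):
    z=np.load(f'pics/{n}.npz');return z['p'],z['d'],dict(mtx=z['K'],rvec=z['r'],tvec=z['t'])
def cloud(d,i):
    K=np.array(i['mtx']);M=cv2.Rodrigues(np.array(i['rvec'],float).ravel())[0];t=np.array(i['tvec'],float).ravel()
    v,u=np.mgrid[:d.shape[0],:d.shape[1]]
    c=np.dstack([(u-K[0,2])/K[0,0]*d,(v-K[1,2])/K[1,1]*d,d])
    w=(c-t)@M; w[d<=0]=np.nan; return w
def save(n,p): cv2.imwrite(f'pics/{n}.png',p[...,::-1])
E
python3 - <<'E'
from h import *
s=monitor.get_state();print({k:np.round(v,2) for k,v in s.items()})
ps=[snap(n)[0] for n in('scene','side','wrist')]
for n,p in zip(('scene0','side0','wrist0'),ps): save(n,p)
for n in('scene','side','wrist'):
    i=camera_info(n);M=cv2.Rodrigues(np.array(i['rvec'],float))[0];print(n,np.round(-M.T@np.array(i['tvec']).ravel()),np.round(M[2],2),i['mtx'][0][0])
E
```

```text
{'time': np.float64(0.0), 'joint_pos': array([-80.71,  34.38,  -0.15,  91.68,   0.1 ,  54.02,  -4.57]), 'joint_vel': array([ 0.05, -0.02,  0.03,  0.  , -0.05,  0.03, -0.  ]), 'joint_torque': array([ 0.000e+00, -7.651e+01,  1.500e+00, -2.524e+01, -5.000e-02,
        2.000e-02,  0.000e+00]), 'position': array([171.41, 704.23, 403.86]), 'tool_rot': array([-1.7991e+02,  1.0000e-02,  1.6632e+02]), 'ft_force': array([-0.7 , -0.58, -0.59]), 'ft_torque': array([-0.03, -0.02,  0.07]), 'grasp_force': np.float64(0.0), 'grip_width': np.float64(92.73)}
scene [1060.  428. 1360.] [-0.44 -0.26 -0.86] 439.2278465465518
side [ 422. -742.  789.] [ 0.03  0.79 -0.62] 411.42904171075566
wrist [100. 722. 384.] [ 0.26 -0.06 -0.96] 294.14809812137673
```

View pics/scene0.png

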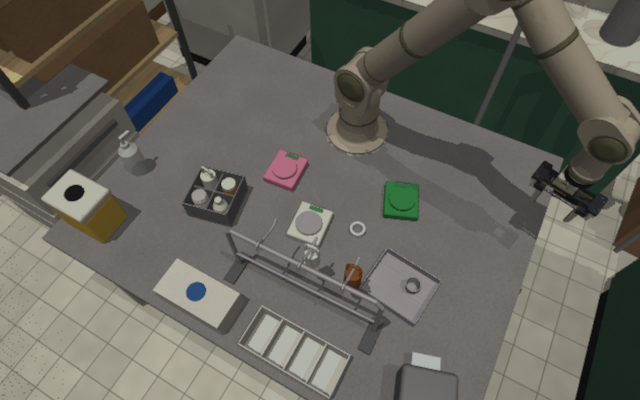

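View pics/side0.png

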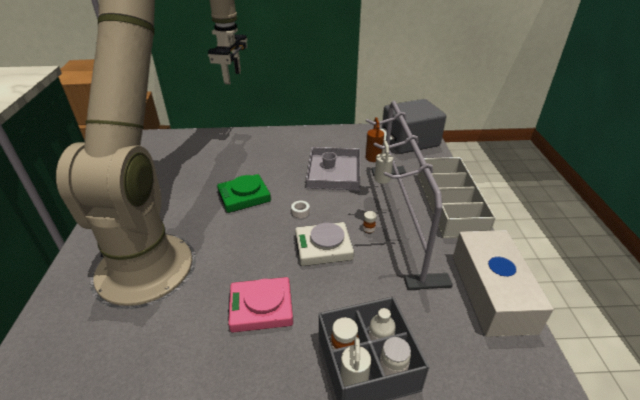

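The scene view shows the bin at about (215,195), the white balance at (311,222), and the rail from (232,240) to (378,315) with its free hook near (265,235). In the side view the bin bottles are loop bottle (356,360), jar (345,332), saline (383,323) and can (396,353). I'll confirm with an enlarged crop and measure.

```bash
python3 - <<'E'
from h import *
p,d,i=load('side');q,e,j=load('scene')
a=cv2.resize(p[295:400,310:430],None,fx=4,fy=4,interpolation=cv2.INTER_CUBIC)
b=cv2.resize(q[155:275,180:340],None,fx=2,fy=420/120,interpolation=cv2.INTER_CUBIC)
b=cv2.resize(q[160:265,182:262],(320,420),interpolation=cv2.INTER_CUBIC)
save('crop',np.hstack([a,b]))
W=cloud(d,i);V=cloud(e,j)
for n,C,(u0,u1,v0,v1) in(('side',W,(310,430,295,400)),('scene',V,(180,250,160,230))):
    X=C[v0:v1,u0:u1].reshape(-1,3)
    z=X[:,2]
    for lo,hi in((84,94),(97,104),(112,145)):
        m=(z>lo)&(z<hi);Y=X[m];print(n,lo,hi,m.sum(),np.round(Y.min(0)) if m.any() else '',np.round(Y.max(0)) if m.any() else '',np.round(np.median(Y,0)) if m.any() else '')
# bin rim: points 84..94 fit rect
for n,C,(u0,u1,v0,v1) in(('side',W,(310,430,295,400)),('scene',V,(180,250,160,230))):
    X=C[v0:v1,u0:u1].reshape(-1,3);img=(p if n=='side' else q)[v0:v1,u0:u1].reshape(-1,3).astype(int)
    m=(X[:,2]>85)&(X[:,2]<93)&(img.max(1)<110)
    print(n,'rim',cv2.minAreaRect(X[m][:,:2].astype(np.float32)))
    m=(X[:,2]>112)&(X[:,2]<145)
    print('tall',np.round(X[m])[:40].tolist())
# pan & housings
for n,C,(u0,u1,v0,v1) in(('side',W,(290,360,215,268)),('scene',V,(283,336,200,246))):
    X=C[v0:v1,u0:u1].reshape(-1,3)
    m=(X[:,2]>46)&(X[:,2]<54);print(n,'pan',m.sum(),cv2.minEnclosingCircle(X[m][:,:2].astype(np.float32)),np.median(X[m],0))
    m=(X[:,2]>29)&(X[:,2]<38);print('hous',m.sum(),cv2.minAreaRect(X[m][:,:2].astype(np.float32)))
# rail
for n,C in(('side',W),('scene',V)):
    X=C.reshape(-1,3);m=(X[:,2]>255)&(X[:,2]<275)&(X[:,0]>400)&(X[:,0]<1200)&(abs(X[:,1])<450)
    print(n,'rail',m.sum(),cv2.minAreaRect(X[m][:,:2].astype(np.float32)))
E
```

```text
side 84 94 1778 [ 442. -389.   84.] [ 636. -193.   94.] [ 517. -288.   88.]
side 97 104 612 [ 479. -363.   97.] [ 607. -237.  104.] [ 510. -335.  100.]
side 112 145 130 [ 499. -362.  112.] [ 509. -315.  143.] [ 504. -349.  139.]
scene 84 94 486 [ 445. -385.   84.] [ 637. -191.   94.] [ 554. -301.   88.]
scene 97 104 125 [ 482. -359.   97.] [ 607. -230.  104.] [ 522. -324.  100.]
scene 112 145 45 [ 503. -356.  113.] [ 514. -310.  145.] [ 508. -327.  133.]
side rim ((537.7576293945312, -290.69671630859375), (164.06394958496094, 167.30990600585938), 12.100996971130371)
tall [[505.0, -316.0, 134.0], [506.0, -318.0, 137.0], [509.0, -315.0, 133.0], [503.0, -317.0, 134.0], [504.0, -322.0, 141.0], [506.0, -322.0, 140.0], [507.0, -324.0, 143.0], [502.0, -323.0, 138.0], [504.0, -325.0, 142.0], [505.0, -326.0, 143.0], [507.0, -324.0, 139.0], [509.0, -324.0, 140.0], [502.0, -325.0, 139.0], [503.0, -326.0, 141.0], [505.0, -327.0, 142.0], [507.0, -327.0, 142.0], [509.0, -327.0, 142.0], [502.0, -326.0, 137.0], [503.0, -327.0, 139.0], [505.0, -329.0, 142.0], [507.0, -328.0, 141.0], [509.0, -328.0, 1
[... 1496 characters left out ...]
7.0, -311.0, 122.0]]
side pan 657 ((475.355712890625, 50.15355682373047), 47.517730712890625) [476.19173015  46.50050035  50.16336032]
hous 1016 ((465.96435546875, 47.08319091796875), (141.2700653076172, 123.8062744140625), 6.250699996948242)
scene pan 394 ((477.7706298828125, 50.64649963378906), 45.240665435791016) [478.90966546  51.34810099  48.96948397]
hous 608 ((469.0751953125, 50.410892486572266), (142.1084747314453, 119.82147216796875), 6.3031206130981445)
side rail 895 ((655.176513671875, 147.01962280273438), (113.41831970214844, 461.8847961425781), 1.2511001825332642)
scene rail 1053 ((655.3629150390625, 155.11199951171875), (112.86575317382812, 469.99951171875), 1.2096920013427734)
```

View pics/crop.png

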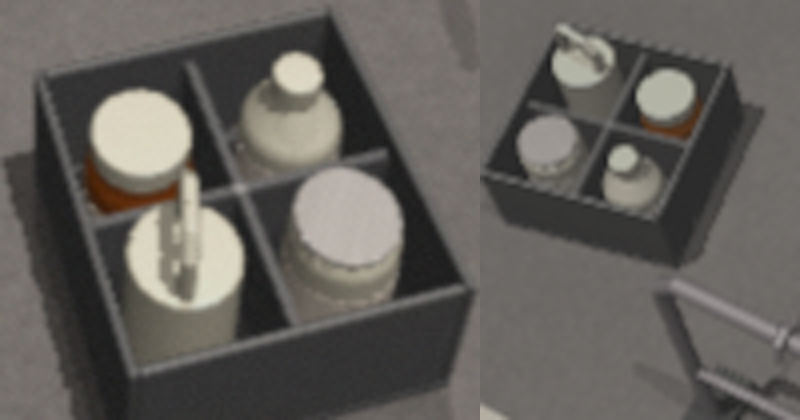

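The crop confirms it: side (356,360) / scene (207,175) is the white bottle with the loop. The jar (345,332), saline (383,323) and can (396,353) have none. Next I fit the loop line and the free hook.

```bash
cat >> h.py <<'E'
def rel(pos,yaw,off=(0.1,0.2,0.85)):
    "shares for a world TCP pos & yaw (tool down) from the present pose (commanded = measured + off)"
    s=monitor.get_state();r=R.from_euler('xyz',s['tool_rot'],degrees=True)
    r=R.from_euler('xyz',[180,0,s['tool_rot'][2]],degrees=True)
    d=r.inv().apply(np.array(pos)-np.array(s['position'])-np.array(off))/500
    t=(r.inv()*R.from_euler('xyz',[180,0,yaw],degrees=True)).as_rotvec(degrees=True)/180
    return np.round(d,4).tolist(),np.round(t,4).tolist()
E
python3 - <<'E'
from h import *
for n,box in(('side',(310,430,295,400)),('scene',(180,250,160,230))):
    p,d,i=load(n);C=cloud(d,i);u0,u1,v0,v1=box
    X=C[v0:v1,u0:u1].reshape(-1,3);im=p[v0:v1,u0:u1].reshape(-1,3)
    m=(X[:,2]>130)&(X[:,2]<146);Y=X[m]
    l=cv2.fitLine(Y[:,:2].astype(np.float32),cv2.DIST_HUBER,0,.01,.01).ravel();s=(Y[:,:2]-l[2:])@l[:2]
    print(n,'loop',l,np.degrees(np.arctan2(l[1],l[0])),'ends',s.min(),s.max(),'mid',l[2:]+l[:2]*(s.min()+s.max())/2)
    m=(abs(X[:,2]-100)<4)&(np.hypot(X[:,0]-508,X[:,1]+337)<38);print('top',cv2.minEnclosingCircle(X[m][:,:2].astype(np.float32)))
    Z=C.reshape(-1,3)
    m=(Z[:,2]>258)&(Z[:,2]<276)&(Z[:,0]>660)&(Z[:,0]<730)&(abs(Z[:,1]-150)<250);Y=Z[m]
    l=cv2.fitLine(Y[:,:2].astype(np.float32),cv2.DIST_HUBER,0,.01,.01).ravel();s=(Y[:,:2]-l[2:])@l[:2];print('rail',m.sum(),l,np.degrees(np.arctan2(l[1],l[0])),s.min(),s.max(),np.median(Y[:,2]))
    m=(Z[:,2]>238)&(Z[:,2]<272)&(Z[:,0]>540)&(Z[:,0]<690)&(abs(Z[:,1]-150)<240);Y=Z[m]
    for a in range(560,700,10):
        k=Y[(Y[:,0]>=a)&(Y[:,0]<a+10)]
        h=np.round(k[k[:,1]<90]);print(a,len(h),h.mean(0).round(1) if len(h) else'',h[:,1].min() if len(h) else '',h[:,1].max() if len(h) else '', 'others',np.unique(np.round(k[k[:,1]>=90][:,1]/10)*10))
E
```

```text
side loop [ 7.4323438e-02  9.9723417e-01  5.0400180e+02 -3.4141663e+02] 85.73765 ends -18.223217444155267 26.57057458826778 mid [ 504.31200268 -337.25449111]
top ((504.4927978515625, -336.82568359375), 27.515539169311523)
rail 765 [ 2.48338245e-02 -9.99691606e-01  6.92344604e+02  1.06162834e+02] -88.57697 -271.760502982686 184.584896995679 267.6676662209231
560 0    others []
570 0    others []
580 0    others []
590 0    others [150. 280.]
600 14 [605.2  21.  256.4] 18.0 25.0 others [150. 280.]
610 15 [614.7  19.7 252.6] 18.0 23.0 others [150. 270. 280.]
620 15 [624.9  20.2 248.9] 17.0 24.0 others [130. 140. 150. 160. 170. 260. 270. 280. 290. 300.]
630 12 [635.7  20.4 248. ] 17.0 23.0 others [130. 140. 150. 160. 260. 270. 280.]
640 16 [645.2  21.9 249.4] 20.0 25.0 others [150. 280. 290.]
650 18 [654.8  20.8 252.4] 18.0 24.0 others [150. 280. 290.]
660 16 [665.2  21.6 255.6] 18.0 24.0 others [150. 160. 280. 290.]
670 17 [674.9  21.9 258.9] 17.0 27.0 others [150. 160. 280. 290.]
680 29 [685.7  34.8 265.3] 19.0 89.0 others [ 90. 100. 110. 120. 130. 140. 150. 160. 170. 180. 190. 200. 21
[... 664 characters left out ...]
27.0 others [150. 160. 280. 290.]
620 9 [625.3  24.8 249. ] 23.0 28.0 others [140. 150. 160. 170. 180. 260. 270. 280. 290. 300. 310.]
630 10 [635.1  24.4 246.8] 20.0 27.0 others [130. 140. 150. 160. 170. 180. 260. 270. 280. 290. 300.]
640 7 [645.4  26.1 249.3] 23.0 29.0 others [150. 160. 280. 290.]
650 9 [654.4  25.  252.6] 21.0 29.0 others [150. 160. 280. 290.]
660 8 [664.4  26.  254.6] 24.0 27.0 others [150. 160. 280. 290.]
670 10 [674.7  26.1 258.2] 22.0 30.0 others [150. 160. 280. 290.]
680 8 [686.   27.  266.4] 23.0 30.0 others [120. 130. 140. 150. 160. 170. 180. 190. 200. 210. 220. 230. 240. 250.
 260. 270. 280. 290. 300. 310. 320. 330. 340. 350. 360. 370. 380. 390.]
690 0    others []
```

```bash
python3 - <<'E'
from h import *
print(rel([450,330,404.7],176.6,(0.1,.2,.85)))
P=[(450,330),(490,-100),(506,-335)]
r=R.from_euler('xyz',[180,0,176.6],degrees=True)
for a,b in zip(P,P[1:]): print(r.inv().apply([b[0]-a[0],b[1]-a[1],0])/500)
E
```

```text
([-0.7182, -0.5961, 0.0004], [0.0, 0.0, -0.0571])
[-1.30862668e-01 -8.53741742e-01 -1.04553209e-16]
[-5.98176701e-02 -4.67274915e-01 -5.72246729e-17]
```

Emit:
servo_tool(targets=[[-0.718,-0.596,0,0,0,-0.057],[-0.718,-0.596,0,0,0,-0.057],[-0.718,-0.596,0,0,0,-0.057],[-0.718,-0.596,0,0,0,-0.057],[-0.718,-0.596,0,0,0,-0.057],[-0.718,-0.596,0,0,0,-0.057],[-0.718,-0.596,0,0,0,-0.057],[-0.718,-0.596,0,0,0,-0.057],[-0.718,-0.596,0,0,0,-0.057],[-0.718,-0.596,0,0,0,-0.057],[-0.718,-0.596,0,0,0,-0.057],[-0.718,-0.596,0,0,0,-0.057]], claw=93)

```text
time: 1.15
position: [453.7, 323.6, 404.8]
tool_rot: [-179.8, 0.1, 176.1]
ft_force: [0.3, 0.2, -0.5]
grip_width: 93.0
grasp_force: 0.0
```

Emit:
servo_tool(targets=[[-0.13,-0.854,0,0,0,0],[-0.13,-0.854,0,0,0,0],[-0.13,-0.854,0,0,0,0],[-0.13,-0.854,0,0,0,0],[-0.13,-0.854,0,0,0,0],[-0.13,-0.854,0,0,0,0],[-0.13,-0.854,0,0,0,0],[-0.13,-0.854,0,0,0,0],[-0.13,-0.854,0,0,0,0],[-0.13,-0.854,0,0,0,0],[-0.13,-0.854,0,0,0,0]])

```text
time: 2.07
position: [488.9, -105.6, 404.9]
tool_rot: [-179.9, 0.0, 176.3]
ft_force: [0.5, -0.2, -0.2]
grip_width: 92.7
grasp_force: 0.0
```

Emit:
servo_tool(targets=[[-0.06,-0.467,0,0,0,0],[-0.06,-0.467,0,0,0,0],[-0.06,-0.467,0,0,0,0],[-0.06,-0.467,0,0,0,0],[-0.06,-0.467,0,0,0,0],[-0.06,-0.467,0,0,0,0],[-0.06,-0.467,0,0,0,0],[-0.06,-0.467,0,0,0,0]])

```text
time: 2.73
position: [504.8, -336.5, 404.2]
tool_rot: [180.0, -0.0, 176.4]
ft_force: [-0.3, 1.2, -0.3]
grip_width: 93.0
grasp_force: 0.0
```

```bash
python3 - <<'E'
from h import *
s=monitor.get_state();print(s['time'],s['position'],s['tool_rot'],s['joint_pos'])
p,d,i=snap('wrist');save('wrist1',p)
C=cloud(d,i);X=C.reshape(-1,3)
m=(X[:,2]>128)&(X[:,2]<146)&(np.hypot(X[:,0]-506,X[:,1]+335)<40);Y=X[m]
l=cv2.fitLine(Y[:,:2].astype(np.float32),cv2.DIST_HUBER,0,.01,.01).ravel();t=(Y[:,:2]-l[2:])@l[:2]
print(m.sum(),np.median(Y[:,2]),np.degrees(np.arctan2(l[1],l[0])),t.min(),t.max(),l[2:]+l[:2]*(t.min()+t.max())/2)
m=(abs(X[:,2]-100)<4)&(np.hypot(X[:,0]-506,X[:,1]+335)<36);print('top',m.sum(),cv2.minEnclosingCircle(X[m][:,:2].astype(np.float32)))
E
```

```text
2.7333 [ 504.78683487 -336.4700691   404.16596433] [ 1.79998733e+02 -4.26125996e-02  1.76400149e+02] [ 25.80385395  26.20526743   3.61750143 107.89012132  -2.19554897
  46.00992174 116.97688065]
470 139.99794339746427 84.68601 -23.03382619654445 23.833901026321122 [ 501.50512749 -334.06042212]
top 1602 ((502.54736328125, -334.5068054199219), 26.798221588134766)
```

View pics/wrist1.png

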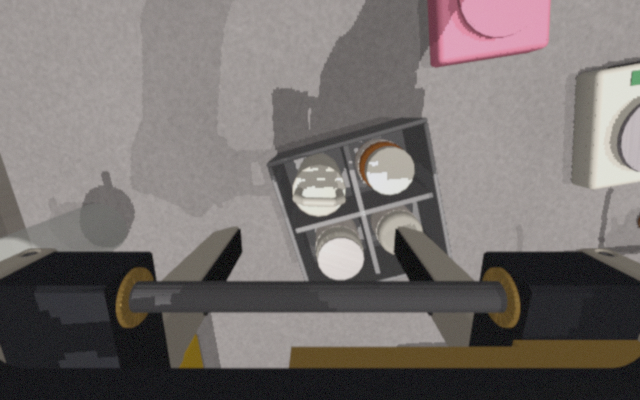

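The wrist view shows the loop bottle at (320,185), with the fingers straddling it at columns 240–400. The wrist camera's loop centre is (502,-334), close to the other two. I'll descend partway and check.

```bash
python3 - <<'E'
from h import *
print(rel([504,-334.5,345],176,(0,0,0)))
E
```

```text
([0.0023, 0.0006, 0.1185], [0.0, -0.0, 0.003])
```

Emit:
servo_tool(targets=[[0.002,0.001,0.06,0,0,0.003],[0.002,0.001,0.118,0,0,0.003],[0.002,0.001,0.118,0,0,0.003],[0.002,0.001,0.118,0,0,0.003]])

```text
time: 3.12
position: [504.4, -332.8, 345.1]
tool_rot: [179.9, -0.2, 176.2]
ft_force: [-0.3, 0.7, 1.3]
grip_width: 92.7
grasp_force: 0.0
```

```bash
python3 - <<'E'
from h import *
s=monitor.get_state();print(s['time'],s['position'],s['tool_rot'])
p,d,i=snap('wrist')
C=cloud(d,i);X=C.reshape(-1,3)
m=(X[:,2]>128)&(X[:,2]<146)&(np.hypot(X[:,0]-506,X[:,1]+335)<40);Y=X[m]
l=cv2.fitLine(Y[:,:2].astype(np.float32),cv2.DIST_HUBER,0,.01,.01).ravel();t=(Y[:,:2]-l[2:])@l[:2]
print(m.sum(),np.median(Y[:,2]),np.degrees(np.arctan2(l[1],l[0])),t.min(),t.max(),l[2:]+l[:2]*(t.min()+t.max())/2)
m=(abs(X[:,2]-100)<4)&(np.hypot(X[:,0]-506,X[:,1]+335)<36);print('top',m.sum(),cv2.minEnclosingCircle(X[m][:,:2].astype(np.float32)))
# finger tips: points near tip height between
s=np.array(s['position']);m=(np.abs(X[:,2]-(s[2]-176))<12)&(np.hypot(X[:,0]-s[0],X[:,1]-s[1])<75)
Y=X[m];print(len(Y),[ (np.round(np.percentile(k,[2,50,98],0),1).tolist()) for k in (Y[Y[:,1]<s[1]-30],Y[Y[:,1]>s[1]+30]) if len(k)])
print(rel([503.5,-334.5,294],176,(0,0,0)))
E
```

```text
3.1167 [ 504.43709862 -332.75271883  345.09974705] [ 1.79892631e+02 -1.59647011e-01  1.76166448e+02]
778 139.87561277167242 84.462456 -23.330004598409086 23.43233138856491 [ 501.15731143 -334.45270697]
top 2372 ((502.5935363769531, -334.5444030761719), 26.85567283630371)
1321 [[[490.2, -390.6, 159.4], [492.5, -378.6, 171.7], [507.4, -377.3, 180.7]], [[497.3, -285.7, 159.7], [498.7, -283.2, 171.9], [513.4, -271.2, 180.9]]]
([0.0025, -0.0024, 0.1048], [0.0, -0.0, 0.0008])
```

```bash
python3 - <<'E'
from h import *
s=monitor.get_state();print(s['position'],rel([502.5,-334.5,294],175,(0,0,0)))
E
```

```text
[ 504.80954296 -333.37454146  346.38359091] ([0.0045, -0.0026, 0.1048], [-0.0, -0.0, 0.0063])
```

Emit:
servo_tool(targets=[[0.0045,-0.0026,0.03,0,0,0.006],[0.0045,-0.0026,0.06,0,0,0.006],[0.0045,-0.0026,0.085,0,0,0.006],[0.0045,-0.0026,0.1,0,0,0.006],[0.0045,-0.0026,0.105,0,0,0.006],[0.0045,-0.0026,0.105,0,0,0.006],[0.0045,-0.0026,0.105,0,0,0.006]])

```text
time: 3.75
position: [502.3, -335.6, 294.3]
tool_rot: [-180.0, 0.1, 175.0]
ft_force: [0.6, 0.4, 0.8]
grip_width: 92.9
grasp_force: 0.0
```

Emit:
servo_tool(targets=[[0,0,0,0,0,0],[0,0,0,0,0,0],[0,0,0,0,0,0],[0,0,0,0,0,0],[0,0,0,0,0,0],[0,0,0,0,0,0],[0,0,0,0,0,0],[0,0,0,0,0,0]], claw=40, grip_force=30)

```text
time: 4.42
position: [501.9, -335.6, 293.2]
tool_rot: [180.0, -0.0, 175.0]
ft_force: [-0.0, 0.2, 0.2]
grip_width: 47.1
grasp_force: 30.0
```

Emit:
servo_tool(targets=[[0,0,-0.006,0,0,0],[0,0,-0.02,0,0,0],[0,0,-0.045,0,0,0],[0,0,-0.08,0,0,0],[0,0,-0.12,0,0,0],[0,0,-0.16,0,0,0],[0,0,-0.2,0,0,0],[0,0,-0.23,0,0,0],[0,0,-0.25,0,0,0],[0,0,-0.257,0,0,0],[0,0,-0.26,0,0,0],[0,0,-0.26,0,0,0]])

```text
time: 5.42
position: [501.8, -335.5, 422.9]
tool_rot: [180.0, -0.0, 175.0]
ft_force: [-0.8, 0.2, -3.6]
grip_width: 47.3
grasp_force: 30.0
```

```bash
python3 - <<'E'
from h import *
s=monitor.get_state();print(s['time'],s['position'],s['tool_rot'],s['ft_force'],s['grip_width'])
p,d,i=snap('side');save('side1',p[150:400,250:570]);p,d,i=snap('wrist');
C=cloud(d,i);X=C.reshape(-1,3);x0,y0,z0=s['position']
zt=z0-194.  # body top approx = TCP-(294-100)
m=(abs(X[:,2]-zt)<5)&(np.hypot(X[:,0]-x0,X[:,1]-y0)<36);print('top',m.sum(),cv2.minEnclosingCircle(X[m][:,:2].astype(np.float32)),np.median(X[m],0))
A=np.c_[X[m][:,:2],np.ones(m.sum())];print('tilt deg',np.degrees(np.linalg.lstsq(A,X[m][:,2],rcond=None)[0][:2]))
# two legs to the pan: bottle yaw 175->keep
r=R.from_euler('xyz',[180,0,175],degrees=True)
print(r.inv().apply([476.7-504,50.3+335.,0])/500)
E
```

```text
5.4167 [ 501.76823429 -335.46178951  422.89932158] [ 1.79984612e+02 -2.92715343e-02  1.74959961e+02] [-0.81475727  0.17805738 -3.57339885] 47.263530369424515
top 3922 ((496.18572998046875, -334.0810546875), 25.892202377319336) [ 495.15188806 -333.88836385  228.84677544]
tilt deg [1.25784212 0.00494585]
[1.21554446e-01 7.62908931e-01 9.34293980e-17]
```

View pics/side1.png

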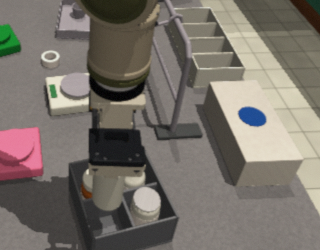

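```bash
python3 - <<'E'
from h import *
p,d,i=load('side');X=cloud(d,i).reshape(-1,3)
m0=(np.hypot(X[:,0]-502,X[:,1]+335)<40)
for z in range(125,235,12):
    Y=X[m0&(abs(X[:,2]-z)<6)]
    if len(Y): 
        c=Y[Y[:,1]<np.median(Y[:,1])+30];print(z,len(Y),np.percentile(c[:,0],[1,99]).round(1),c[:,0].min()/2+c[:,0].max()/2,c[:,1].min())
p,d,i=load('wrist');X=cloud(d,i).reshape(-1,3)
m=(abs(X[:,2]-229)<5)&(np.hypot(X[:,0]-502,X[:,1]+335)<36);Y=X[m];print(Y.min(0),Y.max(0))
m=(X[:,2]>250)&(X[:,2]<275)&(np.hypot(X[:,0]-502,X[:,1]+335)<22);print('loop',m.sum(),np.median(X[m],0),X[m].max(0))
E
```

```text
137 54 [477.8 525.5] 502.11521078825115 -363.1556844247339
149 119 [477.7 528. ] 503.0264987130717 -363.7226951355476
161 122 [478.3 527.4] 503.6140396968352 -363.8710224288829
173 122 [478.1 528. ] 503.200189714827 -363.147206699807
185 130 [477.9 527. ] 503.44621711476816 -363.77026416963366
197 135 [477.8 527.6] 502.8694638626348 -363.6106757613821
209 133 [478.3 528.1] 503.6369938649475 -363.40863417731975
221 122 [479.4 523.3] 502.54075739978134 -363.73087761803504
233 28 [486.5 519.8] 503.44370691242045 -363.2418504800716
[ 475.39301457 -359.90829588  224.02322529] [ 519.18940193 -308.25384075  233.87241369]
loop 1489 [ 500.40317229 -334.96091225  268.77106548] [ 506.84009053 -313.05002037  272.9967071 ]
```

Emit:
servo_tool(targets=[[0.001,0.008,0,0,0,-0.001],[0.004,0.023,0,0,0,-0.002],[0.007,0.046,0,0,0,-0.003],[0.013,0.084,0,0,0,-0.006],[0.02,0.13,0,0,0,-0.009],[0.028,0.184,0,0,0,-0.013],[0.036,0.237,0,0,0,-0.017],[0.044,0.291,0,0,0,-0.021],[0.053,0.344,0,0,0,-0.025],[0.061,0.398,0,0,0,-0.029],[0.069,0.451,0,0,0,-0.033],[0.077,0.505,0,0,0,-0.036]])

```text
time: 6.52
position: [484.9, -78.5, 423.3]
tool_rot: [180.0, -0.0, -178.5]
ft_force: [0.7, 0.1, -3.0]
grip_width: 47.2
grasp_force: 30.0
```

Emit:
servo_tool(targets=[[0.003,0.053,0,0,0,0],[0.006,0.106,0,0,0,0],[0.009,0.154,0,0,0,0],[0.011,0.195,0,0,0,0],[0.013,0.225,0,0,0,0],[0.014,0.247,0,0,0,0],[0.014,0.26,0,0,0,0],[0.014,0.26,0,0,0,0],[0.014,0.26,0,0,0,0],[0.014,0.26,0,0,0,0]])

```text
time: 7.35
position: [475.5, 48.2, 423.2]
tool_rot: [-180.0, -0.0, -178.6]
ft_force: [0.6, 0.5, -3.3]
grip_width: 46.9
grasp_force: 30.0
```

```bash
python3 - <<'E'
from h import *
s=monitor.get_state();print(s['time'],s['position'],s['tool_rot'],s['ft_force'])
p,d,i=snap('side');X=cloud(d,i).reshape(-1,3);Q=p.reshape(-1,3).astype(int)
m0=(np.hypot(X[:,0]-477,X[:,1]-50)<45)
for z in range(140,235,20):
    Y=X[m0&(abs(X[:,2]-z)<8)]
    if len(Y):print(z,len(Y),np.percentile(Y[:,0],[1,99]).round(1),Y[:,1].min())
m=m0|(np.hypot(X[:,0]-477,X[:,1]-50)<60);m&=abs(X[:,2]-50)<4;print('pan side',cv2.minEnclosingCircle(X[m][:,:2].astype(np.float32)))
p,d,i=snap('wrist');save('wrist2',p);X=cloud(d,i).reshape(-1,3)
m=(np.hypot(X[:,0]-477,X[:,1]-50)<60)&(abs(X[:,2]-50)<4);print('pan wrist',m.sum(),X[m].min(0),X[m].max(0))
print(rel([477,50.5,345],181.4,(0,0,0)))
E
```

```text
7.35 [475.50822667  48.2435621  423.20604552] [-1.79975375e+02 -2.98410252e-03 -1.78625630e+02] [ 0.56122495  0.46585991 -3.32801038]
140 77 [452.  503.8] 19.72307385912187
160 113 [452.1 503.2] 18.410020020310007
180 116 [452.2 502.6] 18.839140293007183
200 123 [452.2 505.1] 18.8288299625677
220 136 [452.4 504. ] 18.139071351878897
pan side ((476.6172790527344, 49.07732009887695), 45.77204132080078)
pan wrist 2315 [429.10724181   6.44178068  46.12545237] [497.66110386  95.90701358  51.93783693]
([-0.003, 0.0046, 0.1564], [-0.0, 0.0, -0.0003])
```

Emit:
servo_tool(targets=[[0.001,0.002,0.01,0,0,0],[0.002,0.005,0.03,0,0,0],[0.002,0.005,0.06,0,0,0],[0.002,0.005,0.09,0,0,0],[0.002,0.005,0.115,0,0,0],[0.002,0.005,0.135,0,0,0],[0.002,0.005,0.148,0,0,0],[0.002,0.005,0.156,0,0,0],[0.002,0.005,0.16,0,0,0],[0.002,0.005,0.162,0,0,0],[0.002,0.005,0.162,0,0,0]])

```text
time: 8.37
position: [474.6, 51.5, 342.4]
tool_rot: [180.0, 0.0, -178.6]
ft_force: [-0.3, -0.4, -3.2]
grip_width: 47.4
grasp_force: 30.0
```

Emit:
servo_tool(targets=[[0,0,0.001,0,0,0],[0,0,0.002,0,0,0],[0,0,0.003,0,0,0],[0,0,0.004,0,0,0],[0,0,0.005,0,0,0],[0,0,0.006,0,0,0]])

```text
time: 8.87
position: [474.4, 51.6, 339.3]
tool_rot: [180.0, 0.0, -178.6]
ft_force: [0.1, -0.5, -2.9]
grip_width: 46.7
grasp_force: 30.0
```

Emit:
servo_tool(targets=[[0,0,0.001,0,0,0],[0,0,0.002,0,0,0],[0,0,0.003,0,0,0],[0,0,0.003,0,0,0]])

```text
time: 9.2
position: [474.6, 51.6, 338.1]
tool_rot: [180.0, 0.0, -178.6]
ft_force: [-1.4, -0.2, 4.1]
grip_width: 47.3
grasp_force: 30.0
```

Emit:
servo_tool(targets=[[0,0,-0.001,0,0,0],[0,0,-0.001,0,0,0],[0,0,-0.001,0,0,0],[0,0,-0.001,0,0,0],[0,0,-0.001,0,0,0],[0,0,-0.001,0,0,0],[0,0,-0.001,0,0,0],[0,0,-0.001,0,0,0],[0,0,-0.001,0,0,0],[0,0,-0.001,0,0,0],[0,0,-0.001,0,0,0],[0,0,-0.001,0,0,0]], claw=93)

```text
time: 10.2
position: [474.4, 51.6, 338.2]
tool_rot: [-180.0, -0.0, -178.6]
ft_force: [0.9, -0.1, -0.3]
grip_width: 93.2
grasp_force: 0.0
```

```bash
python3 - <<'E'
from h import *
s=monitor.get_state();print(s['time'],s['position'],s['ft_force'],s['grip_width'])
p,d,i=snap('side');X=cloud(d,i).reshape(-1,3)
m0=(np.hypot(X[:,0]-477,X[:,1]-50)<40)
for z in (70,90,110,130):
    Y=X[m0&(abs(X[:,2]-z)<8)]
    if len(Y):print(z,len(Y),np.percentile(Y[:,0],[1,99]).round(1),Y[:,1].min())
a=p[150:290,250:440]
p,d,i=snap('wrist');save('look3',np.hstack([cv2.resize(a,(400,295)),cv2.resize(p,(400,250))[:250]]) if 0 else np.vstack([cv2.resize(a,(400,295)),cv2.resize(p,(400,250))]))
X=cloud(d,i).reshape(-1,3);x0,y0,z0=s['position']
m=(X[:,2]>175)&(X[:,2]<190)&(np.hypot(X[:,0]-x0,X[:,1]-y0)<27);Y=X[m]
l=cv2.fitLine(Y[:,:2].astype(np.float32),cv2.DIST_HUBER,0,.01,.01).ravel();t=(Y[:,:2]-l[2:])@l[:2]
print(m.sum(),np.median(Y[:,2]),np.degrees(np.arctan2(l[1],l[0])),t.min(),t.max(),l[2:]+l[:2]*(t.min()+t.max())/2)
E
```

```text
10.2 [474.44476281  51.56070781 338.22300215] [ 0.8938349  -0.07045089 -0.26216542] 93.21014893653572
70 93 [451.6 503.1] 23.179544173274248
90 97 [451.7 502.6] 21.42204969690975
110 97 [451.7 502.2] 22.01318476930855
130 82 [451.9 501.7] 22.376590819298123
1372 184.96687378764832 -88.96235 -23.128299589937757 23.41151231205827 [473.31646821  52.43785793]
```

View pics/look3.png

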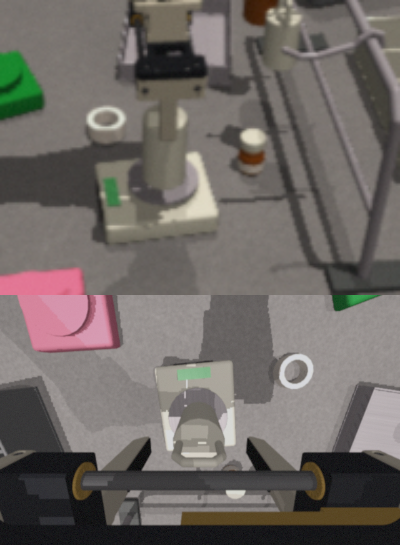

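The bottle stands upright near the middle of the pan: loop visible in the wrist half at (200,450), body in the side half at (165,160). I'll wait longer with it released, then lower the fingers around the body.

Emit:
servo_tool(targets=[[0,0,0,0,0,0],[0,0,0,0,0,0],[0,0,0,0,0,0],[0,0,0,0,0,0],[0,0,0,0,0,0],[0,0,0,0,0,0],[0,0,0,0,0,0],[0,0,0,0,0,0],[0,0,0,0,0,0],[0,0,0,0,0,0]])

```text
time: 11.13
position: [474.5, 51.6, 338.2]
tool_rot: [-180.0, 0.0, -178.6]
ft_force: [-1.1, -0.6, 0.8]
grip_width: 92.8
grasp_force: 0.0
```

Emit:
servo_tool(targets=[[0,0,0.01,0,0,0],[0,0,0.025,0,0,0],[0,0,0.045,0,0,0],[0,0,0.06,0,0,0],[0,0,0.067,0,0,0],[0,0,0.07,0,0,0],[0,0,0.07,0,0,0],[0,0,0.07,0,0,0]])

```text
time: 11.8
position: [474.5, 51.6, 303.3]
tool_rot: [-180.0, -0.0, -178.6]
ft_force: [-0.2, -0.1, -0.0]
grip_width: 92.8
grasp_force: 0.0
```

Emit:
servo_tool(targets=[[0,0,0,0,0,0],[0,0,0,0,0,0],[0,0,0,0,0,0],[0,0,0,0,0,0],[0,0,0,0,0,0],[0,0,0,0,0,0],[0,0,0,0,0,0],[0,0,0,0,0,0]], claw=46, grip_force=30)

```text
time: 12.47
position: [474.5, 51.6, 303.3]
tool_rot: [180.0, 0.0, -178.6]
ft_force: [-0.4, 1.9, 1.1]
grip_width: 53.6
grasp_force: 30.0
```

Emit:
servo_tool(targets=[[0,0,-0.005,0,0,0],[0,0,-0.015,0,0,0],[0,0,-0.035,0,0,0],[0,0,-0.06,0,0,0],[0,0,-0.09,0,0,0],[0,0,-0.12,0,0,0],[0,0,-0.145,0,0,0],[0,0,-0.165,0,0,0],[0,0,-0.175,0,0,0],[0,0,-0.179,0,0,0],[0,0,-0.179,0,0,0]])

```text
time: 13.38
position: [474.3, 51.5, 393.0]
tool_rot: [180.0, 0.0, -178.6]
ft_force: [0.9, -0.2, -3.3]
grip_width: 53.4
grasp_force: 30.0
```

Emit:
servo_tool(targets=[[-0.006,-0.003,0,0,0,0],[-0.02,-0.008,0,0,0,0],[-0.045,-0.018,0,0,0,0],[-0.075,-0.03,0,0,0,0],[-0.1,-0.04,0,0,0,0],[-0.125,-0.05,0,0,0,0],[-0.14,-0.058,0,0,0,0],[-0.147,-0.061,0,0,0,0],[-0.149,-0.062,0,0,0,0],[-0.149,-0.062,0,0,0,0],[-0.149,-0.062,0,0,0,0]])

```text
time: 14.3
position: [549.2, 22.6, 392.6]
tool_rot: [180.0, -0.0, -178.5]
ft_force: [-0.1, -1.1, -2.6]
grip_width: 53.5
grasp_force: 30.0
```

```bash
python3 - <<'E'
from h import *
s=monitor.get_state();print(s['time'],s['position'],s['tool_rot'],s['ft_force'],s['grip_width'])
x0,y0,z0=s['position']
out=[]
for n in('side','scene','wrist'):
    p,d,i=snap(n);X=cloud(d,i).reshape(-1,3)
    print(n)
    m0=(np.hypot(X[:,0]-x0,X[:,1]-y0)<40)
    for z in (160,190,220):
        Y=X[m0&(abs(X[:,2]-z)<8)&(abs(X[:,1]-y0)<28)]
        if len(Y):print(' body',z,len(Y),np.percentile(Y[:,0],[1,99]).round(1),np.percentile(Y[:,1],[1,99]).round(1))
    m=(X[:,2]>262)&(X[:,2]<280)&(abs(X[:,0]-x0)<10)&(abs(X[:,1]-y0)<26);print(' loop',m.sum(),X[m].mean(0),X[m].min(0),X[m].max(0)) if m.any() else 0
    m=(X[:,2]>244)&(X[:,2]<266)&(X[:,0]>595)&(X[:,0]<680)&(abs(X[:,1]-22)<15)
    Y=X[m]
    for a in range(595,680,10):
        k=Y[(Y[:,0]>=a)&(Y[:,0]<a+10)]
        if len(k)>2: print(' hook',a,len(k),k.mean(0).round(1),k[:,1].min().round(1),k[:,1].max().round(1),k[:,0].min().round(1))
p,_,i=load('side');save('look4',cv2.resize(p[120:260,280:460],(720,560),interpolation=cv2.INTER_CUBIC))
E
```

```text
14.3 [549.2497364   22.58665432 392.58278543] [ 1.79997115e+02 -4.23670804e-02 -1.78548202e+02] [-0.12494005 -1.11885316 -2.59578654] 53.494702442888666
side
 body 160 107 [525.5 575.6] [-5.2 19.7]
 body 190 111 [526.4 576. ] [-5.  17.2]
 body 220 73 [525.2 576.2] [-4.1 22. ]
 hook 605 7 [611.8  19.9 253.3] 18.3 23.9 608.4
 hook 615 15 [619.7  20.6 249.7] 16.9 26.7 615.1
 hook 625 14 [630.2  20.8 248.2] 18.4 23.5 625.0
 hook 635 14 [640.5  21.  248.3] 17.6 26.1 636.4
 hook 645 18 [650.2  21.  251.3] 17.3 25.8 645.0
 hook 655 15 [660.   21.2 254.6] 17.4 26.1 655.8
 hook 665 19 [670.1  21.5 257.1] 19.1 26.2 665.8
 hook 675 7 [677.9  21.8 260.2] 18.8 24.9 675.7
scene
 body 160 42 [548.8 580.9] [ 7.1 50.5]
 body 190 38 [554.  580.8] [ 5.5 50.2]
 body 220 42 [555.1 581. ] [ 1.1 49.6]
 loop 18 [555.81632408  19.03518249 272.70462177] [552.04884698   0.88472153 262.49693976] [559.11510315  36.82752802 278.20050069]
 hook 605 11 [609.9  24.2 254.8] 20.7 26.8 606.8
 hook 615 10 [619.7  24.  250.3] 20.6 26.7 615.0
 hook 625 9 [629.4  24.4 247.2] 20.8 29.3 625.6
 hook 635 7 [639.3  25.6 248.6] 23.3 28.4 635.8
 hook 645 8 [650.   24.6 249.9] 20.1 27.7 647.2
 hook 655 8 [659.   24.7 251.8] 20.1 28.0 655.4
 hook 665 10 [670.   26.  256.2] 22.9 29.4 665.1
 hook 675 4 [678.3  26.1 260.1] 22.2 29.6 676.3
wrist
 body 160 260 [522.9 536.2] [ 0.6 46.1]
 body 190 398 [522.9 536.2] [ 0.6 46. ]
 body 220 795 [522.8 545.2] [-5.1 50.4]
 loop 703 [550.02158016  23.45376837 275.74780921] [542.01140796  -3.35940218 262.38126454] [556.87735693  40.98110572 277.40950168]
```

View pics/look4.png

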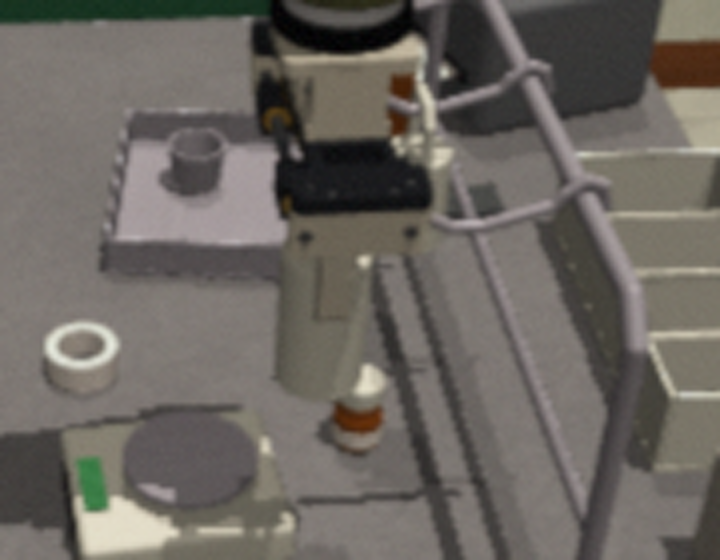

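The side view shows the bottle upright in the gripper at (320,320), level with the free hook at (440,220). Both cameras put the seat about 82 mm further in x, with y aligned within 2 mm and the hook bar inside the loop's height window. Inserting in two checked steps.

Emit:
servo_tool(targets=[[-0.006,-0.001,-0.003,0,0,0],[-0.018,-0.002,-0.003,0,0,0],[-0.034,-0.003,-0.003,0,0,0],[-0.052,-0.003,-0.003,0,0,0],[-0.07,-0.003,-0.003,0,0,0],[-0.086,-0.003,-0.003,0,0,0],[-0.096,-0.003,-0.003,0,0,0],[-0.1,-0.003,-0.003,0,0,0],[-0.1,-0.003,-0.003,0,0,0]])

```text
time: 15.2
position: [600.2, 22.2, 393.9]
tool_rot: [-180.0, -0.0, -178.6]
ft_force: [1.1, -0.5, -4.0]
grip_width: 53.2
grasp_force: 30.0
```

Emit:
servo_tool(targets=[[-0.004,0,0,0,0,0],[-0.012,0,0,0,0,0],[-0.022,0,0,0,0,0],[-0.034,0,0,0,0,0],[-0.046,0,0,0,0,0],[-0.056,0,0,0,0,0],[-0.062,0,0,0,0,0],[-0.064,0,0,0,0,0],[-0.064,0,0,0,0,0],[-0.064,0,0,0,0,0]])

```text
time: 16.03
position: [631.6, 23.0, 394.1]
tool_rot: [-180.0, -0.0, -178.6]
ft_force: [-0.3, -0.2, -2.8]
grip_width: 53.4
grasp_force: 30.0
```

```bash
python3 - <<'E'
from h import *
s=monitor.get_state();print(s['time'],s['position'],s['tool_rot'],s['ft_force'],s['grip_width'])
x0,y0,z0=s['position']
for n in('side','wrist'):
    p,d,i=snap(n);X=cloud(d,i).reshape(-1,3)
    Y=X[(np.hypot(X[:,0]-x0,X[:,1]-y0)<40)&(abs(X[:,2]-180)<20)]
    if len(Y): print(n,np.percentile(Y[:,0],[1,99]),np.percentile(Y[:,1],[1,99]))
w,_,_=load('wrist');p,_,_=load('side')
save('look5',np.hstack([cv2.resize(p[100:240,320:480],(400,350),interpolation=cv2.INTER_CUBIC),cv2.resize(w[60:270,200:440],(400,350),interpolation=cv2.INTER_CUBIC)]))
E
```

```text
16.0333 [631.57768399  22.99702658 394.12634354] [-1.79998546e+02 -2.13343387e-02 -1.78562875e+02] [-0.30553874 -0.20805433 -2.77269171] 53.42424522112047
side [607.77476956 659.04530811] [-5.99034596 26.49391506]
wrist [605.07817088 618.2772082 ] [ 0.96680511 46.31076003]
```

View pics/look5.png

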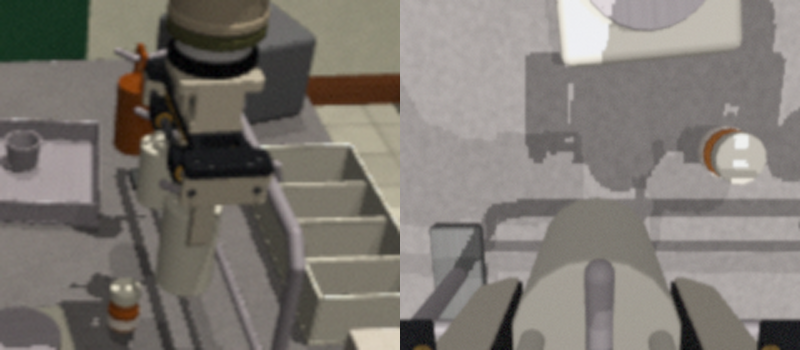

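The wrist half shows the hook tip at (600,275), centred through the loop. No contact force. Lowering onto the seat.

Emit:
servo_tool(targets=[[0,0,0.003,0,0,0],[0,0,0.008,0,0,0],[0,0,0.015,0,0,0],[0,0,0.022,0,0,0],[0,0,0.028,0,0,0],[0,0,0.032,0,0,0],[0,0,0.034,0,0,0],[0,0,0.034,0,0,0],[0,0,0.034,0,0,0]])

```text
time: 16.88
position: [631.8, 23.0, 377.2]
tool_rot: [-180.0, -0.0, -178.6]
ft_force: [1.3, 0.6, -2.6]
grip_width: 53.8
grasp_force: 30.0
```

Emit:
servo_tool(targets=[[0,0,0.001,0,0,0],[0,0,0.002,0,0,0],[0,0,0.003,0,0,0],[0,0,0.004,0,0,0],[0,0,0.004,0,0,0]])

```text
time: 17.3
position: [631.7, 23.0, 375.2]
tool_rot: [-180.0, 0.0, -178.6]
ft_force: [1.1, -0.4, -3.2]
grip_width: 53.6
grasp_force: 30.0
```

Emit:
servo_tool(targets=[[0,0,0.001,0,0,0],[0,0,0.002,0,0,0],[0,0,0.003,0,0,0],[0,0,0.003,0,0,0]])

```text
time: 17.63
position: [631.8, 23.0, 374.0]
tool_rot: [180.0, 0.0, -178.6]
ft_force: [-1.4, -0.3, 0.5]
grip_width: 53.7
grasp_force: 30.0
```

Emit:
servo_tool(targets=[[0,0,0,0,0,0],[0,0,0,0,0,0],[0,0,0,0,0,0],[0,0,0,0,0,0]], claw=58)

```text
time: 17.97
position: [631.8, 23.0, 373.9]
tool_rot: [180.0, 0.0, -178.6]
ft_force: [0.8, -0.0, -1.0]
grip_width: 58.0
grasp_force: 0.0
```

Emit:
servo_tool(targets=[[0,0,0,0,0,0],[0,0,0,0,0,0],[0,0,0,0,0,0],[0,0,0,0,0,0],[0,0,0,0,0,0],[0,0,0,0,0,0],[0,0,0,0,0,0],[0,0,0,0,0,0]], claw=88)

```text
time: 18.63
position: [631.7, 23.0, 373.7]
tool_rot: [-180.0, 0.0, -178.6]
ft_force: [0.3, -0.2, 0.0]
grip_width: 87.9
grasp_force: 0.0
```

```bash
python3 - <<'E'
from h import *
s=monitor.get_state();print(s['time'],s['position'],s['ft_force'],s['grip_width'])
x0,y0,z0=s['position']
p,d,i=snap('side');X=cloud(d,i).reshape(-1,3)
for z in(140,160,180,200):
    Y=X[(np.hypot(X[:,0]-x0,X[:,1]-y0)<40)&(abs(X[:,2]-z)<8)];print(z,np.percentile(Y[:,0],[1,99]),np.percentile(Y[:,1],[1]))
E
```

```text
18.6333 [631.72204333  22.98953152 373.74598799] [ 0.31128674 -0.15518142  0.01205847] 87.90814079028073
140 [608.455866  659.2301293] [-4.47054389]
160 [608.08409368 658.75112831] [-5.18547923]
180 [607.95197839 640.75495685] [-5.04777644]
200 [608.3815297  639.96023626] [-4.15814681]
```

Hanging upright and still. Withdrawing straight up, then back.

Emit:
servo_tool(targets=[[0,0,-0.008,0,0,0],[0,0,-0.02,0,0,0],[0,0,-0.04,0,0,0],[0,0,-0.065,0,0,0],[0,0,-0.09,0,0,0],[0,0,-0.12,0,0,0],[0,0,-0.15,0,0,0],[0,0,-0.18,0,0,0],[0,0,-0.21,0,0,0],[0,0,-0.235,0,0,0],[0,0,-0.255,0,0,0],[0,0,-0.26,0,0,0]])

```text
time: 19.68
position: [631.8, 23.0, 506.4]
tool_rot: [180.0, 0.2, -178.6]
ft_force: [0.3, -0.1, -0.4]
grip_width: 87.8
grasp_force: 0.0
```

Emit:
servo_tool(targets=[[0.02,0,0,0,0,0],[0.06,0,0,0,0,0],[0.11,0,0,0,0,0],[0.16,0,0,0,0,0],[0.21,0,0,0,0,0],[0.25,0,0,0,0,0],[0.28,0,0,0,0,0],[0.29,0,0,0,0,0],[0.29,0,0,0,0,0],[0.29,0,0,0,0,0],[0.29,0,0,0,0,0],[0.29,0,0,0,0,0]])

```text
time: 20.68
position: [487.5, 19.4, 503.5]
tool_rot: [-180.0, -0.0, -178.6]
ft_force: [-0.3, -0.0, -0.2]
grip_width: 88.0
grasp_force: 0.0
```

```bash
python3 - <<'E'
from h import *
for k in range(3):
    p,d,i=snap('side');X=cloud(d,i).reshape(-1,3)
    for z in(140,200):
        Y=X[(np.hypot(X[:,0]-632,X[:,1]-23)<40)&(abs(X[:,2]-z)<8)];print(z,np.percentile(Y[:,0],[1,99]).round(1),np.percentile(Y[:,1],[1]).round(1))
s=monitor.get_state();print(s['time'],s['position'],s['ft_force'])
save('look6',cv2.resize(p[90:260,300:480],(720,600),interpolation=cv2.INTER_CUBIC))
E
```

```text
140 [608.5 659.5] [-5.]
200 [608.1 658.3] [-5.1]
140 [608.1 659.8] [-4.9]
200 [608.2 658.5] [-5.4]
140 [608.  660.1] [-5.4]
200 [608.7 658.7] [-5.8]
20.8333 [487.24850728  19.39403213 503.46985104] [ 0.77689244  0.26199686 -0.41019681]
```

View pics/look6.png

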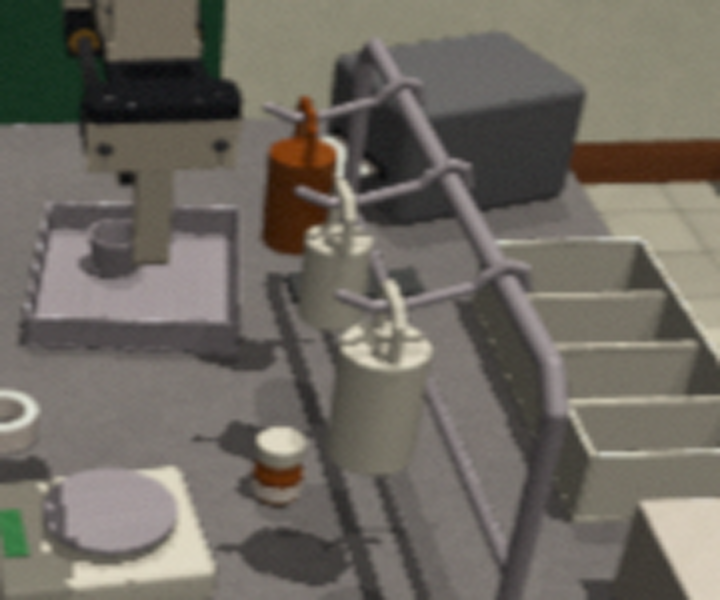

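The bottle hangs by its loop on the free hook at (390,300), still and upright. The other two hung bottles, the vial and the balance look undisturbed. Handing in.

```bash
python3 -c "
from station import ticket
print(ticket.finish_job())"
```

```text
the job is handed in; nothing more can be done
None
```

The bottle stood released on the balance pan for over a second, now hangs upright and still by its loop on the free hook, and the job was handed in at about 21 s with the arm clear.

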